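# Latch the valve overrides in order

### The arm

A 6-joint arm with a two-finger parallel gripper is mounted at the origin on a cart in front of the work surface, level with it; the furniture and walls round the work are solid. World frame = base frame: x ahead of the robot, y to its left, z up, the work surface at z = 0. Lengths are in m, angles in rad, forces in N, time in s.
With the tool pointing down it reaches from about 0.35 to 0.925 m from the base axis. Payload 6.4 kg.
Tool frame: the origin (TCP) lies on the centre line of the jaws, within the pads' length; the fingertips stand 14 mm ahead of it and the grasp point (between the pads) lies 5 mm behind it (finger_overhang is the distance from the TCP to the fingertips, in m); z points along the fingers, y is the direction in which the jaws open and shut (so a half turn about z gives the same grasp; the last joint's range is limited). The gripper opens to 85 mm and grips with 20 to 120 N. Pads are 22 mm wide; open, the fingers measure 114 mm over their backs; the gripper's body (76 mm by 85 mm) begins 54 mm behind the grasp point. The pads swing forward as they close: fully open they stand 13 mm farther back than shut.
Start: joints at [-1.4, 0.245, 1.558, -0, 1.339, -0.174], TCP at [0.22, -0.612, 0.245] pointing down, gripper open.
Joint ranges: [-3.13, 3.13], [-1.02, 2.26], [0.13, 2.54], [-0.95, 4.09], [0.21, 2.88], [-2.74, 2.74]. Speed limits (rad/s): [2.57, 2.57, 3.14, 3.14, 3.14, 3.14].

### API

Orientations are given as a 3x3 rotation matrix whose columns are the frame's x, y, z axes.
In Python, from bench import * gives the robot as it stands.
- The arm moves only by the shell command python3 -m jog 'ROWS' [FORCE]. ROWS is JSON, a list of rows, each a list of 7 numbers: the closure, from -1 (fully open) to 1 (shut), so that 0 is half open, then the shift along the tool's x, y, z each as a share of 0.1 m, from -1 to 1, then the turn, a rotation vector about the tool's x, y, z each as a share of 360 degrees, from -1 to 1. In form: [[jaw, x, y, z, wx, wy, wz], ...]. A call has 1 to 12 rows; each row is the pose to reach, as a shift and turn from the pose commanded when the call began, along the tool's axes at that moment, turning the shorter way round; what a row does not reach only later rows make up. A row lasts 1/12 s, in which the tool goes at most 41.7 mm and 7.16 degrees, less where a joint would pass 70% of its speed; a pose out of reach is approached as far as the arm can. A call with a number of a shift or a turn outside -1 to 1 is refused whole. A call with a gripper value outside its range is refused whole. The fingers move at their own pace and stop on an object; FORCE is the grip in N (left out, the last holds). Time passes only in rows, so rows that repeat a pose let the fingers close. It gives the time, the measured TCP pose, the force and the opening at its end, in the units of the state.
- observe(): the state, without advancing time (a new reading comes with each control period).
- grab_frame(name): name is "scene" or "side" or "wrist"; returns a dict with "pixels" (384x512x3 uint8, red, green, blue), "vertical_fov" (degrees; the focal length in pixels is half the picture's height over the tangent of half this angle, whatever the lens; pixels are square), "cx", "cy" (the principal point, pixels), "rvec" (rotation vector, rad) and "tvec" (3), from world to camera coordinates, as OpenCV has them. Camera axes: x right, y down, z forward; pixel columns grow to the right and rows downward; lengths in m; the calibration is good to about 2 mm. A picture is of the moment at which its call begins. There is no depth.
- hand_in(): hands the job in, once; it reports no verdict.
The state is a dict: "time_s": time; "joint_positions": joint angles; "qd": joint speeds; "tau": joint torques, N m; "tool_pos": TCP position; "tool_rot": TCP orientation; "ft_force": force on the tool from outside, world axes, zero at the start; "ft_torque": the same for the moment, N m; "gripper_width": finger opening in m.
Only numpy, scipy, OpenCV 4.12 (cv2) and the standard library are available. Lean on these libraries where they do the work, as an engineer would, in place of code of your own. Each camera call takes 0.05 s, during which the arm holds its last target.

### The job

Make the press's air circuit safe for maintenance: on the three-valve manifold, push in the red override button first, then the yellow one, then the blue one, pressing each lightly down with the fingertips until it is well past half of its travel and stays down. Only press the buttons, do not pull any of them up, and leave the loose parts beside the manifold where they are.

Things in the scene. Friction and masses are not known exactly. Their poses are not given: they have to be found in the camera images.
- manifold: fixed aluminium manifold base, 100 x 220 x 24 mm, on the left part of the bench; origin at the centre of its underside, x across it (front to back), y along it. Three air fittings stand along its front edge; the three valves in a row along y, 62 mm apart, in any order. Two tall presses stand to its right (beyond x = 0.5, right of y = 0.1): swing the arm past in front of them, drawn in
- red_valve: the fixed grey valve slice (about 72 x 50 mm, 42 mm high, with a steel collar of 33 mm diameter and 8 mm height on top) that carries the red button; origin at the centre of the collar's axis on the underside of the slice, 24 mm above the bench
- red_button_top (a point): centre of the top face of the red override button, a round red plastic cap of 30 mm diameter and 10 mm height; it stands about 102 mm above the bench when out and moves with the button. The cap is cushioned: a spring under it gives 1.5 N per mm, up to 9 mm, so it sinks about 2 mm before the button moves, softens the end stop, and comes back up by that much when let go
- red_button (a joint): how far the red button is pushed in, in m: 0 out (start), 0.012 at its end stop; straight down. It takes about 3 N to move, stays wherever it is left, does not spring back; counts as pushed in beyond 0.006. Negative means pulled up
- yellow_valve: the fixed grey valve slice (about 72 x 50 mm, 42 mm high, with a steel collar of 33 mm diameter and 8 mm height on top) that carries the yellow button; origin at the centre of the collar's axis on the underside of the slice, 24 mm above the bench
- yellow_button_top (a point): centre of the top face of the yellow override button, a round yellow plastic cap of 30 mm diameter and 10 mm height; it stands about 102 mm above the bench when out and moves with the button. The cap is cushioned: a spring under it gives 1.5 N per mm, up to 9 mm, so it sinks about 2 mm before the button moves, softens the end stop, and comes back up by that much when let go
- yellow_button (a joint): how far the yellow button is pushed in, in m: 0 out (start), 0.012 at its end stop; straight down. It takes about 3 N to move, stays wherever it is left, does not spring back; counts as pushed in beyond 0.006. Negative means pulled up
- blue_valve: the fixed grey valve slice (about 72 x 50 mm, 42 mm high, with a steel collar of 33 mm diameter and 8 mm height on top) that carries the blue button; origin at the centre of the collar's axis on the underside of the slice, 24 mm above the bench
- blue_button_top (a point): centre of the top face of the blue override button, a round blue plastic cap of 30 mm diameter and 10 mm height; it stands about 102 mm above the bench when out and moves with the button. The cap is cushioned: a spring under it gives 1.5 N per mm, up to 9 mm, so it sinks about 2 mm before the button moves, softens the end stop, and comes back up by that much when let go
- blue_button (a joint): how far the blue button is pushed in, in m: 0 out (start), 0.012 at its end stop; straight down. It takes about 3 N to move, stays wherever it is left, does not spring back; counts as pushed in beyond 0.006. Negative means pulled up
- valve_body_mid (a point): bystander, loose: small light-grey metal valve body 30 x 30 x 52 mm, standing behind the manifold; point at its centre, 26 mm up
- plug_gauge_mid (a point): bystander, loose: grey plug gauge 79 x 29 x 16 mm, lying behind the manifold; point at its centre, 8 mm up
- dome_bolt_mid (a point): bystander, loose: small steel bolt 14 x 14 x 23 mm, standing on its domed head in front of the manifold; point at its centre, 11.5 mm up

How it is judged:
On the way, in this order (a step that is already met when the one before it is completed fails the run):
1. the red button is pushed in, the other two still out (value of joint red_button above 0.006 m and value of joint each of yellow_button, blue_button below 0.003 m), for 0.1 s.
2. then the yellow button is pushed in, the blue one still out (value of joint each of red_button, yellow_button above 0.006 m and value of joint blue_button below 0.003 m), for 0.1 s.
3. then the blue button is pushed in (value of joint each of red_button, yellow_button, blue_button above 0.006 m), for 0.1 s.
At the end, for the whole second after the job is handed in: All three buttons stay pushed in by more than 6 mm of their 12 mm, and the valve body, plug gauge and bolt are within 15 mm of where they stood (all of step 3 and distance of each of valve_body_mid, plug_gauge_mid, dome_bolt_mid from where it was at the start of the episode below 0.015 m); the robot touches nothing.
It fails at once if the yellow button was pushed before the red one was in (value of joint yellow_button above 0.003 m and value of joint red_button below 0.006 m).
It fails at once if the blue button was pushed before the yellow one was in (value of joint blue_button above 0.003 m and value of joint yellow_button below 0.006 m).
It fails at once if a valve or its button was pressed with more than 20 N, not lightly (contact force between anything else and red_valve above 20 N or contact force between anything else and yellow_valve above 20 N or contact force between anything else and blue_valve above 20 N).
It fails at once if a button was pulled up (value of joint any of red_button, yellow_button, blue_button below -0.002 m).
It fails at once if a loose part beside the manifold was pushed away, lifted or carried (distance of any of valve_body_mid, plug_gauge_mid, dome_bolt_mid from where it was at the start of the episode above 0.015 m).
It also fails if it takes over 54 s, if anything falls off the work surface, if the arm or the gripper's body presses on something with over 40 N, if the wrist force passes 120 N, or if a joint passes its speed limit or range.

## Working session

There is one attempt and no reset: what is moved stays moved. The work goes in short steps, Python scripts to look and compute and a shell command to move; the robot and the scene stay as the last step left them, time stands still between calls to the robot, and variables do not carry over. Pictures are saved under pics/ and viewed, and the job is handed in when it is done.

```bash
mkdir -p pics; ls
python3 - <<'E'
from bench import *
import cv2
s=observe();print(s)
for n in ["scene","side","wrist"]:
    f=grab_frame(n);cv2.imwrite(f"pics/{n}0.png",f["pixels"][:,:,::-1])
    print(n,f["vertical_fov"],f["cx"],f["cy"],f["rvec"],f["tvec"])
E
```

```text
pics
{'time_s': 0.0, 'joint_positions': array([-1.40012504e+00,  2.45813657e-01,  1.55902499e+00, -4.87140692e-06,
        1.33870772e+00, -1.74110184e-01]), 'qd': array([ 6.28524878e-04, -8.31442241e-05,  8.89049451e-04, -7.52824110e-04,
        8.61599191e-05,  5.50907035e-04]), 'tau': array([ 2.28012309e-04, -4.29508638e+01, -3.26130652e+01, -1.77421780e-04,
        5.35415194e-03,  3.12967231e-06]), 'tool_pos': array([ 0.21959973, -0.61121001,  0.24417467]), 'tool_rot': array([[ 9.41149013e-01,  3.37991750e-01, -3.36496939e-04],
       [ 3.37991753e-01, -9.41147104e-01,  1.92451501e-03],
       [ 3.33777077e-04, -1.92498859e-03, -9.99998092e-01]]), 'ft_force': array([-0.13525157,  0.05158515,  0.00620471]), 'ft_torque': array([ 0.01557893, -0.01691206, -0.00732482]), 'gripper_width': 0.08497754573592035}
scene 43.12952199949815 256.39047296922604 193.5746280874719 [ 0.61477031 -2.50207542  1.38464568] [0.65997752 0.04896931 0.91679628]
side 52.36066244623762 250.57081280494836 190.53457322851 [ 2.20676726 -0.3077803   0.17653113] [-0.45385257  0.36631757  0.51637422]
wrist 62.20435324295417 253.44499176843357 195.00101831597294 [-2.34543365  1.64962813  0.26979553] [-0.64784315 -0.04163488  0.37971816]
```

View pics/scene0.png

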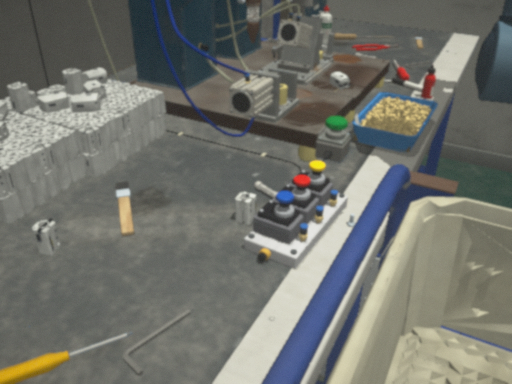

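View pics/side0.png

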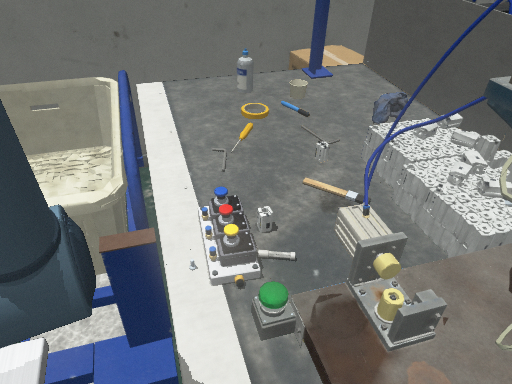

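View pics/wrist0.png

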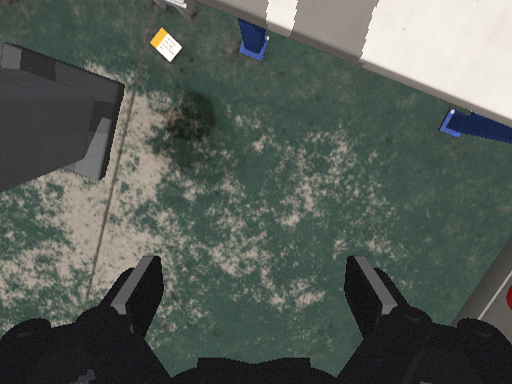

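Scene view: manifold with blue (285,198), red (302,181), yellow (318,167). Side view: blue (221,191), red (226,211), yellow (231,231). I'll enlarge both to read the positions closely.

Run:
```python
import cv2
a=cv2.imread("pics/scene0.png")[150:270,230:360];b=cv2.imread("pics/side0.png")[175:295,180:310]
cv2.imwrite("pics/c0.png",cv2.resize(a,None,fx=5,fy=5,interpolation=cv2.INTER_CUBIC))
cv2.imwrite("pics/c1.png",cv2.resize(b,None,fx=5,fy=5,interpolation=cv2.INTER_CUBIC))
```

```text
(no output)
```

View pics/c0.png

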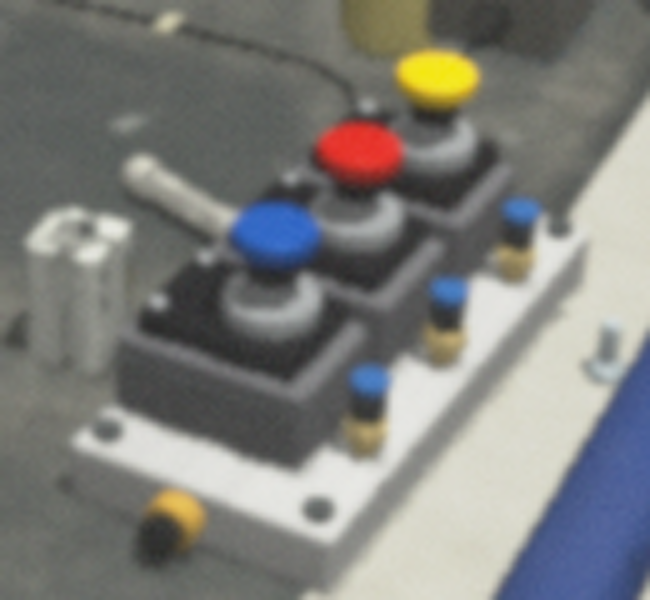

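View pics/c1.png

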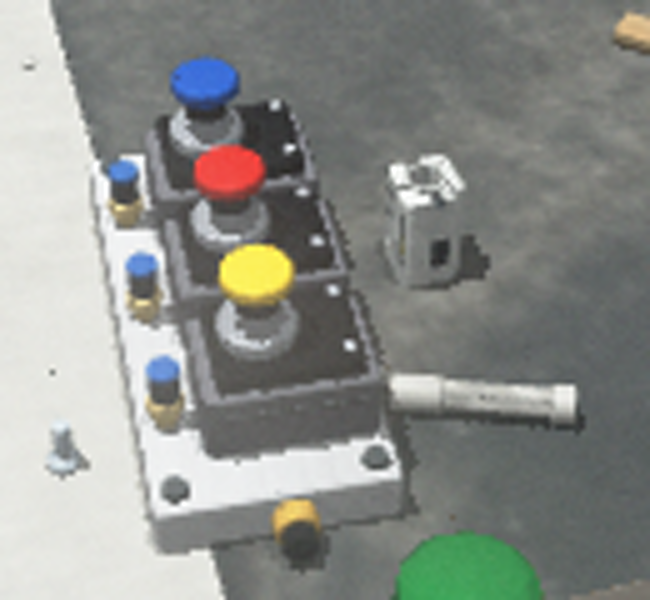

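```bash
cat > h.py <<'E'
import numpy as np,cv2
from bench import *
def K(f):
    F=192/np.tan(np.radians(f["vertical_fov"])/2);return np.array([[F,0,f["cx"]],[0,F,f["cy"]],[0,0,1]])
def P(f):
    R=cv2.Rodrigues(np.array(f["rvec"],float))[0];return K(f)@np.c_[R,np.array(f["tvec"],float)]
def onz(f,uv,z):
    p=P(f);A=np.c_[p[:,0],p[:,1],-np.array([*uv,1])];return np.linalg.solve(A,-(p[:,2]*z+p[:,3]))[:2]
def tri(f,u,g,v):
    X=cv2.triangulatePoints(P(f),P(g),np.array(u,float).reshape(2,1),np.array(v,float).reshape(2,1))[:,0];return X[:3]/X[3]
E
python3 - <<'E'
from h import *
f=grab_frame("scene");g=grab_frame("side")
def blob(fr,box):
    x0,y0,x1,y1=box;hsv=cv2.cvtColor(fr["pixels"],cv2.COLOR_RGB2HSV)[y0:y1,x0:x1]
    out={}
    for n,(a,b) in dict(red=(170,8),yellow=(20,35),blue=(105,125)).items():
        h=hsv[...,0];m=((h>=a)|(h<=b)) if a>b else ((h>=a)&(h<=b))
        m=(m&(hsv[...,1]>150)&(hsv[...,2]>90)).astype(np.uint8)
        k,l,s,c=cv2.connectedComponentsWithStats(m);i=1+np.argmax(s[1:,4]);out[n]=c[i]+[x0,y0];print(n,out[n],s[i])
    return out
A=blob(f,(270,155,335,210));B=blob(g,(205,180,245,245))
X={n:tri(f,A[n],g,B[n]) for n in A}
for n in X: print(n,X[n],onz(f,A[n],.098),onz(g,B[n],.098))
print(np.linalg.norm(X['red']-X['blue']),np.linalg.norm(X['red']-X['yellow']))
c0=lambda x,y:(230+x/5,150+y/5); c1=lambda x,y:(180+x/5,175+y/5)
# bystanders, manifold corners
print("body",tri(f,c0(80,220),g,c1(425,175)),"bolt",tri(f,c0(609,330),g,c1(60,430)),onz(g,c1(60,470),0))
print("gauge far end",onz(f,c0(140,170),.01),onz(g,c1(570,400),.01),onz(g,c1(395,395),.01))
E
```

```text
red [301.68789809 179.86624204] [ 24  19  16  12 157]
yellow [316.88811189 165.29370629] [ 40   5  16  12 143]
blue [284.80405405 196.09459459] [  7  36  16  12 148]
red [225.44761905 208.42857143] [ 14  24  14  10 105]
yellow [230.55       228.83333333] [ 19  44  14  11 120]
blue [220.43373494 190.53012048] [10  7 12  8 83]
red [0.50454107 0.29447207 0.09788447] [0.50467351 0.29457089] [0.50423453 0.29418892]
yellow [0.5002449  0.23302524 0.09758976] [0.5004745 0.2335266] [0.49949221 0.23229394]
blue [0.50834033 0.35593059 0.09809661] [0.50881337 0.35562768] [0.50780076 0.35571004]
0.061576205250955356 0.061597540725069656
body [0.59980804 0.31837145 0.0535726 ] bolt [0.42161734 0.24390891 0.01857697] [0.41896584 0.23940575]
gauge far end [0.62954285 0.21211541] [0.63003408 0.21153112] [0.56009253 0.23378252]
```

Run:
```python
from h import *
f=grab_frame("scene");g=grab_frame("side")
print("brown",tri(f,(455,187),g,(155,231)),"green",tri(f,(337,122),g,(272,292)))
print("press cyl",tri(f,(240,95),g,(388,265)), "rail end",tri(f,(402,170),g,(122,75)))
R=observe()["tool_rot"];w=np.array([[.22,-.612,.245],[.14,-.42,.3],[.33,-.23,.3],[.38,0,.3],[.37,.2,.3],[.5045,.2944,.25]])
for d in np.diff(w,axis=0): print(np.round(R.T@d,3))
```

```text
brown [0.30196447 0.2380183  0.1236353 ] green [0.52405209 0.06022078 0.11049198]
press cyl [0.74469245 0.0624908  0.12207883] rail end [0.32270716 0.54433217 0.29560182]
[-0.01  -0.208 -0.055]
[ 0.243 -0.115  0.   ]
[ 0.125 -0.2    0.   ]
[ 0.058 -0.192  0.   ]
[ 0.158 -0.043  0.05 ]
```

Run:
```python
from h import *
f=grab_frame("scene");g=grab_frame("side")
for v in [(150,228),(145,200),(140,170),(133,130)]: print(v,tri(f,(402,170),g,v))
for z in (-.05,0,.1): print(z,onz(f,(402,170),z),onz(f,(290,350),z),onz(g,(145,200),z),onz(g,(125,75),z))
a=f["pixels"][130:260,330:512,::-1];b=g["pixels"][60:384,0:230,::-1]
cv2.imwrite("pics/d0.png",cv2.resize(a,None,fx=4,fy=4));cv2.imwrite("pics/d1.png",cv2.resize(b,None,fx=1.8,fy=1.8))
```

```text
(150, 228) [0.3520253  0.2381685  0.13072837]
(145, 200) [0.347436   0.28703067 0.15697524]
(140, 170) [0.34249039 0.34237934 0.18677408]
(133, 130) [0.33512596 0.42197021 0.22967883]
-0.05 [ 0.39831304 -0.1001157 ] [0.41917754 0.51930513] [0.34190935 0.55766985] [0.32396952 1.49327524]
0 [ 0.3853976  -0.00651505] [0.404439   0.55878156] [0.34418209 0.49249641] [0.32759651 1.3574742 ]
0.1 [0.35956674 0.18068626] [0.3749619  0.63773442] [0.34872757 0.36214952] [0.3348505  1.08587213]
```

View pics/d0.png

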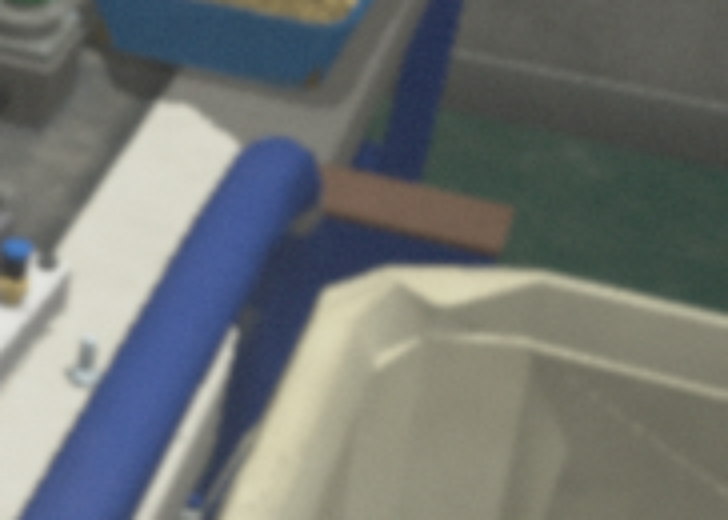

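View pics/d1.png

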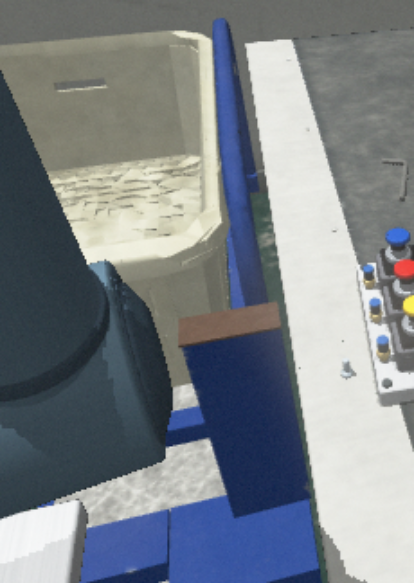

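```bash
python3 -m jog '[[1,-0.02,-0.3,-0.3,0,0,0],[1,-0.04,-0.7,-0.5,0,0,0],[1,-0.05,-1,-0.6,0,0,0],[1,-0.05,-1,-0.6,0,0,0]]' 20
python3 -m jog '[[1,-0.02,-0.4,-0.1,0,0,0],[1,-0.04,-0.7,-0.2,0,0,0],[1,-0.05,-1,-0.2,0,0,0],[1,-0.05,-1,-0.2,0,0,0]]'
```

```text
time_s: 0.78
tool_pos: [0.1805, -0.5168, 0.3086]
tool_rot: [[0.941, 0.338, 0.0], [0.338, -0.941, -0.004], [-0.001, 0.004, -1.0]]
ft_force: [0.7, -0.8, -0.0]
gripper_width: 0.0387
time_s: 1.12
tool_pos: [0.142, -0.4242, 0.3255]
tool_rot: [[0.941, 0.338, -0.0], [0.338, -0.941, -0.0], [-0.0, 0.0, -1.0]]
ft_force: [-0.7, -0.4, 0.3]
gripper_width: 0.0001
```

```bash
for i in 1 2; do :; done
python3 -m jog '[[1,0.4,-0.2,0,0,0,0],[1,0.8,-0.4,0,0,0,0],[1,0.9,-0.4,0,0,0,0]]'
python3 -m jog '[[1,0.4,-0.2,0,0,0,0],[1,0.8,-0.4,0,0,0,0],[1,0.9,-0.4,0,0,0,0]]'
python3 -m jog '[[1,0.4,-0.2,0,0,0,0],[1,0.7,-0.5,0,0,0,0],[1,0.8,-0.6,0,0,0,0],[1,0.8,-0.6,0,0,0,0]]'
```

```text
time_s: 1.37
tool_pos: [0.2156, -0.3566, 0.3254]
tool_rot: [[0.941, 0.339, 0.001], [0.339, -0.941, 0.0], [0.001, 0.0, -1.0]]
ft_force: [-0.3, -1.2, -0.6]
gripper_width: 0.0002
time_s: 1.62
tool_pos: [0.2873, -0.2882, 0.3255]
tool_rot: [[0.94, 0.341, 0.001], [0.341, -0.94, 0.0], [0.001, 0.0, -1.0]]
ft_force: [-1.4, -1.6, 0.4]
gripper_width: 0.0002
time_s: 1.95
tool_pos: [0.3417, -0.2048, 0.3254]
tool_rot: [[0.939, 0.343, 0.001], [0.343, -0.939, 0.0], [0.001, -0.0, -1.0]]
ft_force: [-0.2, -0.5, 0.4]
gripper_width: -0.0
```

```bash
python3 -m jog '[[1,0.2,-0.35,0,0,0,0],[1,0.4,-0.7,0,0,0,0],[1,0.5,-0.9,0,0,0,0]]'
python3 -m jog '[[1,0.2,-0.35,0,0,0,0],[1,0.4,-0.7,0,0,0,0],[1,0.5,-0.9,0,0,0,0]]'
python3 -m jog '[[1,0.1,-0.35,0,0,0,0],[1,0.2,-0.7,0,0,0,0],[1,0.3,-0.9,0,0,0,0]]'
python3 -m jog '[[1,0.1,-0.35,0,0,0,0],[1,0.2,-0.7,0,0,0,0],[1,0.3,-0.9,0,0,0,0],[1,0.3,-0.9,0,0,0,0]]'
```

```text
time_s: 2.2
tool_pos: [0.3571, -0.1041, 0.3254]
tool_rot: [[0.941, 0.338, 0.001], [0.338, -0.941, 0.001], [0.001, -0.0, -1.0]]
ft_force: [-0.2, -0.1, 0.6]
gripper_width: -0.0001
time_s: 2.45
tool_pos: [0.3738, -0.002, 0.3255]
tool_rot: [[0.941, 0.339, 0.001], [0.339, -0.941, 0.0], [0.001, -0.0, -1.0]]
ft_force: [-0.2, -0.5, -0.9]
gripper_width: -0.0
time_s: 2.7
tool_pos: [0.3711, 0.0927, 0.3255]
tool_rot: [[0.941, 0.339, 0.001], [0.339, -0.941, 0.0], [0.001, -0.0, -1.0]]
ft_force: [0.6, -0.7, 0.5]
gripper_width: 0.0001
time_s: 3.03
tool_pos: [0.3693, 0.1882, 0.3252]
tool_rot: [[0.94, 0.342, -0.0], [0.342, -0.94, 0.001], [0.0, -0.001, -1.0]]
ft_force: [-0.4, -0.7, -0.9]
gripper_width: -0.0002
```

```bash
python3 -m jog '[[1,0.4,-0.1,0,0,0,0],[1,0.7,-0.2,0,0,0,0],[1,0.8,-0.3,0,0,0,0],[1,0.8,-0.3,0,0,0,0]]'
python3 -m jog '[[1,0.4,-0.1,0.2,0,0,0],[1,0.7,-0.2,0.5,0,0,0],[1,0.82,-0.24,1,0,0,0],[1,0.82,-0.24,1,0,0,0],[1,0.82,-0.24,1,0,0,0]]'
python3 - <<'E'
from h import *
s=observe();R=s["tool_rot"];p=s["tool_pos"];print(p)
for n,t in dict(red=(.5045,.2944),yellow=(.5003,.233),blue=(.508,.3558)).items(): print(n,R.T@(np.array([*t,p[2]])-p))
for n in ["side","wrist","scene"]:
    f=grab_frame(n);cv2.imwrite(f"pics/{n}1.png",f["pixels"][:,:,::-1])
f=grab_frame("side");cv2.imwrite("pics/side1.png",cv2.resize(f["pixels"][130:290,150:350,::-1],None,fx=3.5,fy=3.5))
E
```

```text
time_s: 3.37
tool_pos: [0.4359, 0.2413, 0.3246]
tool_rot: [[0.941, 0.338, -0.001], [0.338, -0.941, -0.0], [-0.001, -0.0, -1.0]]
ft_force: [-0.5, 0.0, -0.9]
gripper_width: 0.0001
time_s: 3.78
tool_pos: [0.5015, 0.2892, 0.2198]
tool_rot: [[0.941, 0.337, -0.009], [0.337, -0.941, -0.004], [-0.01, 0.0, -1.0]]
ft_force: [-0.6, -0.0, -0.4]
gripper_width: 0.0003
[0.50148705 0.28924298 0.21979011]
red [ 4.57521906e-03 -3.83899748e-03 -4.65905746e-05]
yellow [-0.02008173  0.05254864  0.00021607]
blue [ 0.02857319 -0.06046268 -0.00030279]
```

View pics/side1.png

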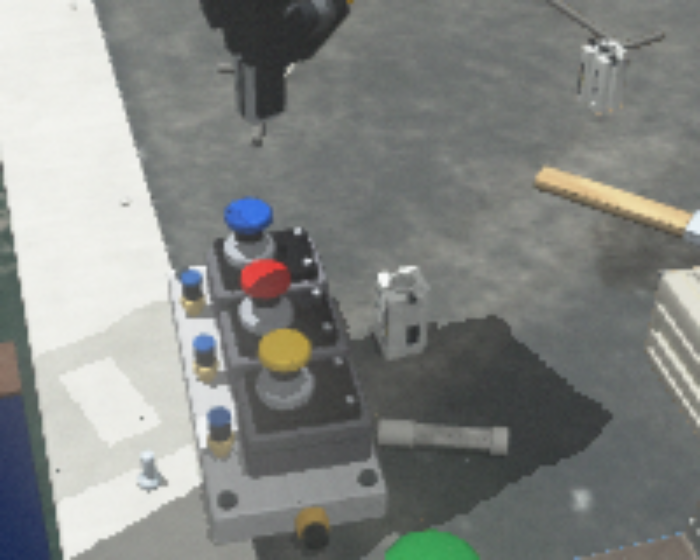

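View pics/wrist1.png

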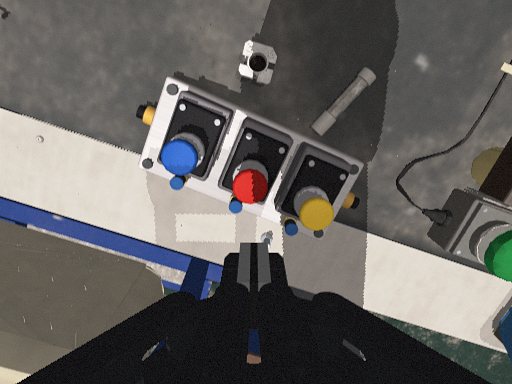

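View pics/scene1.png

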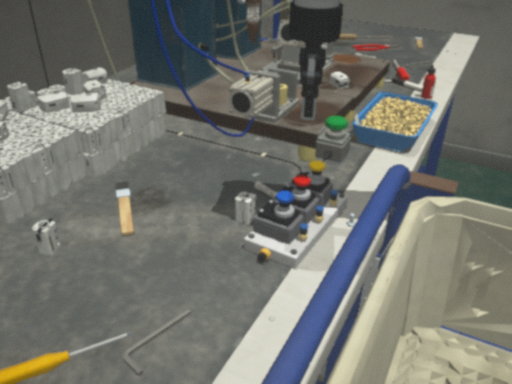

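Side/wrist/scene: gripper shut and above red; all caps out, loose parts untouched. Wrist: red (250,186), yellow (316,213), blue (179,156). A quick cross-check of these against my positions, then down.

```bash
python3 -m jog '[[1,0.03,-0.03,0.3,0,0,0],[1,0.03,-0.03,0.6,0,0,0],[1,0.03,-0.03,0.8,0,0,0],[1,0.03,-0.03,0.8,0,0,0],[1,0.03,-0.03,0.8,0,0,0],[1,0.03,-0.03,0.8,0,0,0]]'
python3 - <<'E'
from h import *
f=grab_frame("wrist");s=observe();R=s["tool_rot"];p=s["tool_pos"];print(p,s["ft_force"])
print(p+R@[0,0,.014])
for n,t in dict(red=(.5045,.2944),yellow=(.5003,.233),blue=(.508,.3558)).items():
    q=P(f)@[*t,.102,1];print(n,R.T@(np.array([*t,p[2]])-p),q[:2]/q[2])
    cv2.drawMarker(f["pixels"],tuple(int(round(v)) for v in q[:2]/q[2]),(0,255,0),0,8)
cv2.imwrite("pics/w2.png",f["pixels"][:,:,::-1])
g=grab_frame("side");cv2.imwrite("pics/s2.png",cv2.resize(g["pixels"][150:280,170:300,::-1],None,fx=4.5,fy=4.5))
E
```

```text
time_s: 4.48
tool_pos: [0.5066, 0.2954, 0.1483]
tool_rot: [[0.941, 0.338, 0.005], [0.338, -0.941, 0.002], [0.005, 0.0, -1.0]]
ft_force: [0.1, 0.3, -0.2]
gripper_width: -0.0003
[0.50672762 0.29548355 0.14851656] [0.0610644  0.11920261 0.80624804]
[0.5067978  0.29550715 0.13451675]
red [-2.46268717e-03  2.67117893e-04 -1.29943515e-05] [255.85216751 233.97319523]
yellow [-0.02716213  0.05663663 -0.00013758] [345.85155349 269.95358352]
blue [ 0.02157794 -0.05633892  0.00010808] [158.01796986 196.06458567]
```

View pics/w2.png

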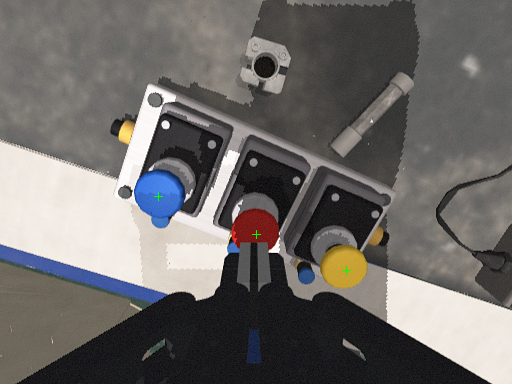

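View pics/s2.png

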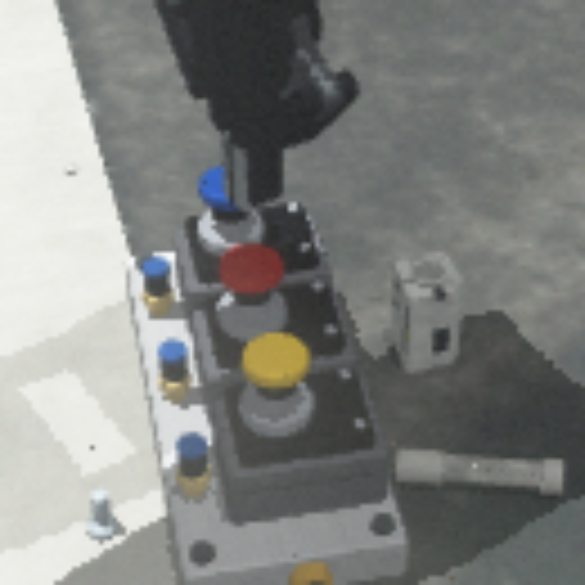

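Projected centres land on the caps in the wrist view, so the positions agree. Down to just above red.

```bash
python3 -m jog '[[1,-0.02,0,0.05,0,0,0],[1,-0.02,0,0.12,0,0,0],[1,-0.02,0,0.2,0,0,0],[1,-0.02,0,0.25,0,0,0],[1,-0.02,0,0.27,0,0,0],[1,-0.02,0,0.27,0,0,0],[1,-0.02,0,0.27,0,0,0],[1,-0.02,0,0.27,0,0,0]]'
python3 -m jog '[[1,0,0,0.02,0,0,0],[1,0,0,0.04,0,0,0],[1,0,0,0.06,0,0,0],[1,0,0,0.08,0,0,0],[1,0,0,0.08,0,0,0],[1,0,0,0.08,0,0,0]]'
```

```text
time_s: 5.25
tool_pos: [0.5034, 0.2945, 0.1185]
tool_rot: [[0.941, 0.338, 0.0], [0.338, -0.941, 0.0], [0.0, 0.0, -1.0]]
ft_force: [-0.3, 0.9, -0.2]
gripper_width: 0.0003
time_s: 5.75
tool_pos: [0.5035, 0.2945, 0.1106]
tool_rot: [[0.941, 0.338, 0.001], [0.338, -0.941, 0.0], [0.001, -0.0, -1.0]]
ft_force: [1.2, -0.5, 1.3]
gripper_width: 0.0002
```

```bash
python3 -m jog '[[1,0,0,0.02,0,0,0],[1,0,0,0.04,0,0,0],[1,0,0,0.06,0,0,0],[1,0,0,0.08,0,0,0],[1,0,0,0.08,0,0,0],[1,0,0,0.08,0,0,0]]'
python3 - <<'E'
from h import *
print([round(observe()["ft_force"][2],1)])
for n,c in dict(side=(150,280,170,300),scene=(140,240,250,360)).items():
    g=grab_frame(n);print(observe()["ft_force"]);cv2.imwrite(f"pics/{n}3.png",cv2.resize(g["pixels"][c[0]:c[1],c[2]:c[3],::-1],None,fx=4.5,fy=4.5))
E
```

```text
time_s: 6.25
tool_pos: [0.5032, 0.2943, 0.1022]
tool_rot: [[0.941, 0.338, 0.0], [0.338, -0.941, 0.0], [0.0, -0.0, -1.0]]
ft_force: [0.8, 0.8, 3.0]
gripper_width: -0.0002
[np.float64(3.0)]
[1.96892391 1.36281484 2.32999273]
[2.04904524 0.83574299 2.39698475]
```

View pics/side3.png

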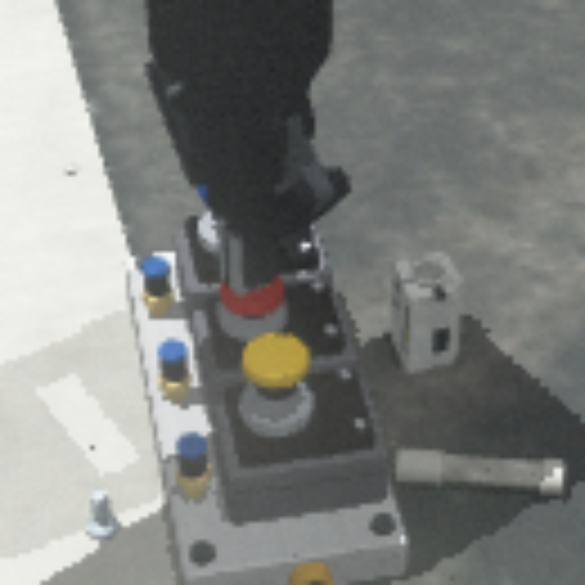

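View pics/scene3.png

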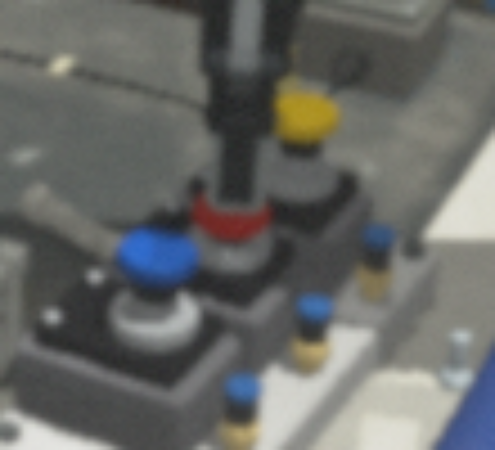

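```bash
python3 -m jog '[[1,0,0,0.01,0,0,0],[1,0,0,0.02,0,0,0],[1,0,0,0.02,0,0,0],[1,0,0,0.02,0,0,0]]'
```

```text
time_s: 6.68
tool_pos: [0.5032, 0.2944, 0.1006]
tool_rot: [[0.941, 0.338, 0.0], [0.338, -0.941, 0.0], [0.0, 0.0, -1.0]]
ft_force: [0.7, -0.1, 4.1]
gripper_width: -0.0001
```

```bash
python3 -m jog '[[1,0,0,-0.1,0,0,0],[1,0,0,-0.3,0,0,0],[1,0,0,-0.5,0,0,0],[1,-0.12,0.28,-0.5,0,0,0],[1,-0.23,0.57,-0.5,0,0,0],[1,-0.23,0.57,-0.5,0,0,0],[1,-0.23,0.57,-0.5,0,0,0]]'
python3 - <<'E'
from h import *
s=observe();print(s["tool_pos"],s["tool_rot"].T@(np.array([.5003,.233,s["tool_pos"][2]])-s["tool_pos"]))
for n,c in dict(side=(150,280,170,300),scene=(140,240,250,360)).items():
    g=grab_frame(n);cv2.imwrite(f"pics/{n}4.png",cv2.resize(g["pixels"][c[0]:c[1],c[2]:c[3],::-1],None,fx=4.5,fy=4.5))
g=grab_frame("wrist");cv2.imwrite("pics/w4.png",g["pixels"][:,:,::-1])
E
```

```text
time_s: 7.27
tool_pos: [0.5, 0.2318, 0.15]
tool_rot: [[0.942, 0.336, -0.002], [0.336, -0.942, -0.0], [-0.002, -0.0, -1.0]]
ft_force: [0.4, 0.5, -0.5]
gripper_width: -0.0003
[0.49996086 0.23183221 0.14996024] [ 7.11752723e-04 -9.85977430e-04 -9.30514470e-07]
```

View pics/side4.png

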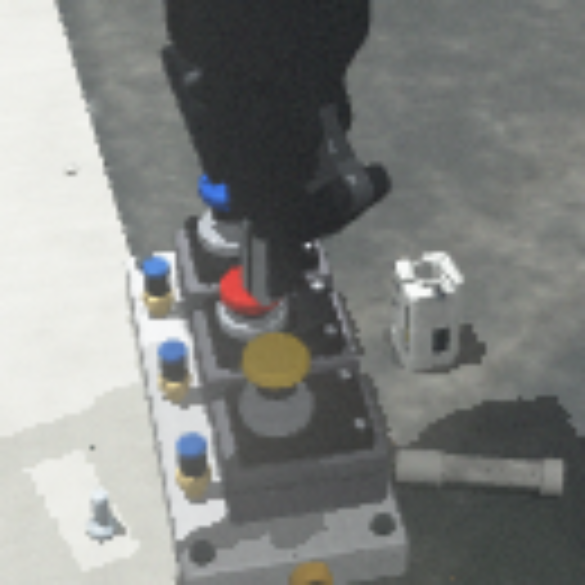

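View pics/scene4.png

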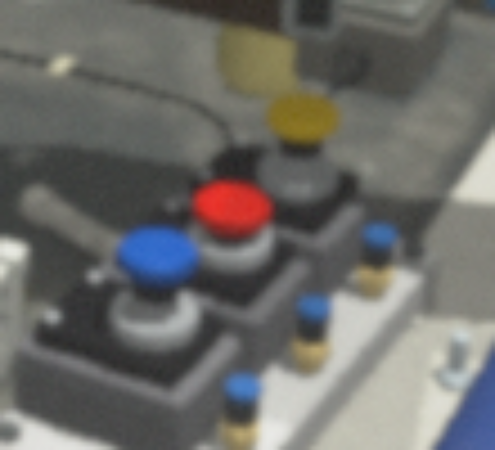

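View pics/w4.png

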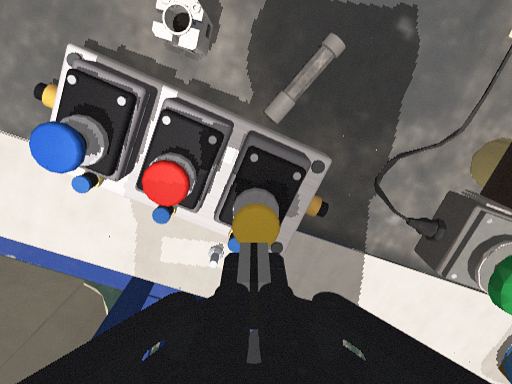

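Red sits visibly lower and stays down. Measuring how far before going on.

```bash
cat >> h.py <<'E'
XY=dict(red=(.5045,.2945),yellow=(.5003,.233),blue=(.5083,.3559))
def capz():
    f=grab_frame("scene");x0,y0,x1,y1=265,150,335,215;hsv=cv2.cvtColor(f["pixels"],cv2.COLOR_RGB2HSV)[y0:y1,x0:x1]
    for n,(a,b) in dict(red=(170,8),yellow=(20,35),blue=(105,125)).items():
        h=hsv[...,0];m=((h>=a)|(h<=b)) if a>b else ((h>=a)&(h<=b))
        m=(m&(hsv[...,1]>150)&(hsv[...,2]>60)).astype(np.uint8)
        k,l,s,c=cv2.connectedComponentsWithStats(m);i=1+np.argmax(s[1:,4]);v=c[i][1]+y0
        zs=np.linspace(.06,.12,601);r=np.array([(lambda q:q[1]/q[2])(P(f)@[*XY[n],z,1]) for z in zs])
        print(n,c[i]+[x0,y0],s[i][4],"cap mid z",round(zs[np.argmin(abs(r-v))],4))
E
python3 -c "
from h import *
capz()"
```

```text
red [301.12048193 185.45783133] 166 cap mid z 0.0868
yellow [316.77981651 165.93577982] 109 cap mid z 0.0965
blue [284.66233766 196.11038961] 154 cap mid z 0.0983
```

Red is in by about 11 mm. Now yellow.

```bash
python3 -m jog '[[1,0,-0.01,0.1,0,0,0],[1,0,-0.01,0.2,0,0,0],[1,0,-0.01,0.28,0,0,0],[1,0,-0.01,0.31,0,0,0],[1,0,-0.01,0.31,0,0,0],[1,0,-0.01,0.31,0,0,0]]'
python3 -m jog '[[1,0,0,0.02,0,0,0],[1,0,0,0.04,0,0,0],[1,0,0,0.06,0,0,0],[1,0,0,0.08,0,0,0],[1,0,0,0.1,0,0,0],[1,0,0,0.12,0,0,0],[1,0,0,0.14,0,0,0],[1,0,0,0.16,0,0,0],[1,0,0,0.17,0,0,0],[1,0,0,0.18,0,0,0],[1,0,0,0.18,0,0,0],[1,0,0,0.18,0,0,0]]'
```

```text
time_s: 7.97
tool_pos: [0.5002, 0.2339, 0.1188]
tool_rot: [[0.941, 0.338, -0.001], [0.338, -0.941, -0.0], [-0.001, -0.0, -1.0]]
ft_force: [-0.6, 0.3, -0.1]
gripper_width: 0.0001
time_s: 8.97
tool_pos: [0.5007, 0.234, 0.1016]
tool_rot: [[0.941, 0.338, 0.001], [0.338, -0.941, 0.0], [0.001, 0.0, -1.0]]
ft_force: [1.4, 0.5, 2.5]
gripper_width: -0.0002
```

```bash
python3 -m jog '[[1,0,0,0.01,0,0,0],[1,0,0,0.01,0,0,0],[1,0,0,-0.1,0,0,0],[1,0,0,-0.3,0,0,0],[1,0,0,-0.5,0,0,0],[1,0.12,-0.28,-0.5,0,0,0],[1,0.24,-0.56,-0.5,0,0,0],[1,0.24,-0.56,-0.5,0,0,0]]'
python3 -m jog '[[1,0.12,-0.28,0,0,0,0],[1,0.24,-0.56,0,0,0,0],[1,0.24,-0.56,0,0,0,0],[1,0.24,-0.56,0,0,0,0],[1,0.24,-0.56,0,0,0,0]]'
python3 -c "
from h import *
s=observe();print(s['tool_pos'],s['tool_rot'].T@(np.array([*XY['blue'],s['tool_pos'][2]])-s['tool_pos']))
capz();g=grab_frame('wrist');cv2.imwrite('pics/w5.png',g['pixels'][:,:,::-1])"
```

```text
time_s: 9.63
tool_pos: [0.5033, 0.2979, 0.1519]
tool_rot: [[0.94, 0.341, -0.001], [0.341, -0.94, 0.001], [-0.0, -0.001, -1.0]]
ft_force: [-0.9, 0.6, -0.1]
gripper_width: 0.0002
time_s: 10.05
tool_pos: [0.5069, 0.3548, 0.1506]
tool_rot: [[0.941, 0.338, -0.002], [0.338, -0.941, -0.001], [-0.002, 0.001, -1.0]]
ft_force: [-0.9, -1.0, -0.5]
gripper_width: 0.0001
[0.506868   0.35483956 0.15061539] [ 1.70626958e-03 -5.13592173e-04 -4.43077689e-06]
red [301.15277778 185.84722222] 144 cap mid z 0.086
yellow [316.24793388 171.27272727] 121 cap mid z 0.0854
blue [285.28571429 198.00952381] 105 cap mid z 0.0946
```

View pics/w5.png

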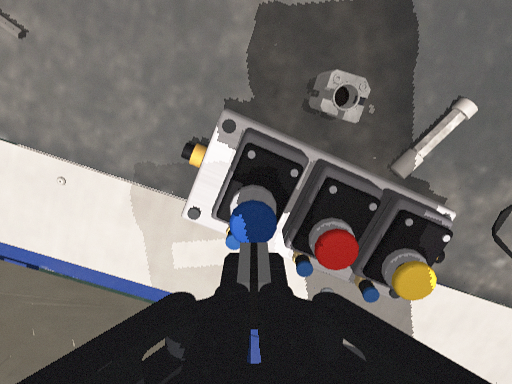

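Red and yellow are both in by about 11 mm, and the gripper is above blue (254,222). Blue's reading is off because the cap is partly hidden or shaded.

```bash
python3 -m jog '[[1,0.01,0,0.1,0,0,0],[1,0.01,0,0.2,0,0,0],[1,0.01,0,0.28,0,0,0],[1,0.01,0,0.31,0,0,0],[1,0.01,0,0.31,0,0,0],[1,0.01,0,0.31,0,0,0]]'
python3 -m jog '[[1,0,0,0.02,0,0,0],[1,0,0,0.04,0,0,0],[1,0,0,0.06,0,0,0],[1,0,0,0.08,0,0,0],[1,0,0,0.1,0,0,0],[1,0,0,0.12,0,0,0],[1,0,0,0.14,0,0,0],[1,0,0,0.16,0,0,0],[1,0,0,0.17,0,0,0],[1,0,0,0.18,0,0,0],[1,0,0,0.18,0,0,0],[1,0,0,0.18,0,0,0]]'
```

```text
time_s: 10.65
tool_pos: [0.5085, 0.3557, 0.1198]
tool_rot: [[0.941, 0.338, -0.001], [0.338, -0.941, -0.0], [-0.001, 0.0, -1.0]]
ft_force: [-1.0, 0.7, 0.0]
gripper_width: 0.0001
time_s: 11.65
tool_pos: [0.5089, 0.356, 0.1024]
tool_rot: [[0.941, 0.338, 0.001], [0.338, -0.941, 0.0], [0.001, -0.0, -1.0]]
ft_force: [1.0, 1.3, 3.0]
gripper_width: -0.0001
```

```bash
python3 -m jog '[[1,0,0,0.01,0,0,0],[1,0,0,0.02,0,0,0],[1,0,0,0.02,0,0,0],[1,0,0,0.02,0,0,0],[1,0,0,-0.1,0,0,0],[1,0,0,-0.3,0,0,0],[1,0,0,-0.6,0,0,0],[1,0,0,-0.9,0,0,0],[1,0,0,-1,0,0,0],[1,0,0,-1,0,0,0],[1,0,0,-1,0,0,0]]'
python3 -m jog '[[1,0,0,-0.3,0,0,0],[1,0,0,-0.6,0,0,0],[1,0,0,-0.8,0,0,0],[1,0,0,-0.8,0,0,0],[1,0,0,-0.8,0,0,0],[1,0,0,-0.8,0,0,0]]'
python3 -c "
from h import *
s=observe();print(s['tool_pos'],s['qd'])
capz()
for n,c in dict(side=(150,280,170,300),scene=(140,240,250,360)).items():
    g=grab_frame(n);cv2.imwrite(f'pics/{n}6.png',cv2.resize(g['pixels'][c[0]:c[1],c[2]:c[3],::-1],None,fx=4.5,fy=4.5))
"
```

```text
time_s: 12.57
tool_pos: [0.5081, 0.3556, 0.2017]
tool_rot: [[0.941, 0.338, -0.001], [0.338, -0.941, -0.0], [-0.001, 0.0, -1.0]]
ft_force: [-0.2, -0.7, -1.3]
gripper_width: 0.0
time_s: 13.07
tool_pos: [0.5075, 0.3553, 0.279]
tool_rot: [[0.941, 0.338, -0.005], [0.338, -0.941, -0.002], [-0.005, 0.0, -1.0]]
ft_force: [1.1, -0.3, -2.0]
gripper_width: 0.0001
[0.50749719 0.35528468 0.279032  ] [0.00057511 0.0082383  0.01095161 0.00065807 0.00206309 0.00117893]
red [301.12056738 185.85815603] 141 cap mid z 0.086
yellow [316.21008403 171.36134454] 119 cap mid z 0.0852
blue [284.24242424 202.09090909] 165 cap mid z 0.0867
```

View pics/side6.png

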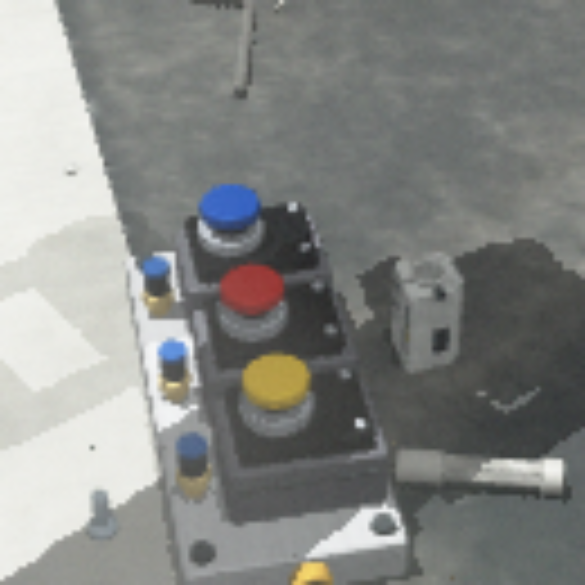

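View pics/scene6.png

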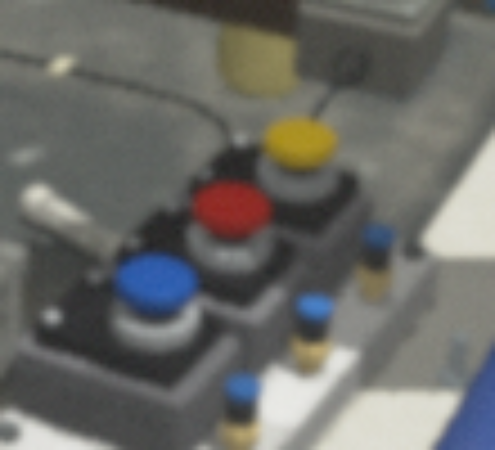

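All three caps sit about 11–12 mm lower. The valve body, gauge and bolt are where they were, and the gripper is clear.

```bash
python3 -c "
from bench import *
print(hand_in())"
```

```text
the job is handed in; nothing more can be done
None
```

I pressed the red, yellow and blue buttons in that order with the closed fingertips, then lifted clear and handed the job in at about 13 s of the 54 s. `hand_in()` gives no verdict.

- **Buttons:** after the last press, the scene camera put the caps about 12 mm (red), 12 mm (yellow) and 11 mm (blue) below where they started, against the 6 mm needed. These heights are good to about 2 mm.
- **Force:** the wrist force read no more than about 4 N at the end of each pressing move. It is only reported at those points, so any short peaks in between were not seen.
- **Loose parts:** the valve body, plug gauge and bolt look unmoved in the last side picture. I compared them by eye and did not measure them.
- **Disagreement:** with the gripper above it, before its press, blue read about 4 mm low because its cap was partly hidden or shaded. It read correctly once the gripper was clear.

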